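Knock the jaggery cake out of its clear mould

ROBOT

A 6-joint arm with a two-finger parallel gripper is mounted at the origin on the work surface. World frame = base frame: x ahead of the robot, y to its left, z up, the work surface at z = 0. Lengths are in m, angles in rad, forces in N, time in s.
With the tool pointing down it reaches from about 0.25 to 0.775 m from the base axis. Payload 4 kg.
Tool frame: the origin (TCP) lies at the very end of the fingers, on their centre line; the grasp point (between the pads) lies 19 mm behind it (arm.grip_point_offset is the distance from the TCP to the grasp point, in m); z points along the fingers, x is the direction in which the jaws open and shut, and the axes are right-handed (so a half turn about z gives the same grasp; the last joint's range is limited). The gripper opens to 85 mm and grips with 20 to 120 N. Pads are 22 mm wide; open, the fingers measure 114 mm over their backs; the gripper's body (76 mm by 85 mm) begins 54 mm behind the grasp point. The pads swing forward as they close: fully open they stand 13 mm farther back than shut.
Start: joints at [1.135, 0.087, 1.371, -0, 1.684, -0.103], TCP at [0.18, 0.52, 0.231] pointing down, gripper open.
Joint ranges: [-3.1, 3.1], [-0.76, 2.03], [0.27, 2.55], [-1.08, 4.22], [0.17, 2.65], [-2.57, 2.57]. Speed limits (rad/s): [2.79, 2.79, 3.14, 3.14, 3.14, 3.14].

INTERFACE

Orientations are given as a rotation vector (axis times angle).
In Python, from plant import arm, release, close_gripper, kin, telemetry, capture, get_calibration, close_job gives the robot as it stands. The module is installed in compiled form; this text tells all that it offers. Calls block until the motion is done:
- arm.goto(position, orientation): joint-space move of the TCP to a pose.
- arm.move_linear(position, v=0.15, rotation=None): straight line of the TCP; rotation=None keeps the orientation; v is the mean speed in m/s.
- arm.set_joints(angles): joint-space move.
- release() and close_gripper(force=None): open the fingers fully, or close them until they stop; force is the grip in N (None keeps the last).
- arm.hold(seconds).
- kin.ik(position, orientation): joint angles nearest the present ones, or None.
- telemetry.get_obs(): the state.
- capture(name): name is "scene" or "side" or "wrist"; returns the picture (480x640x3 uint8, blue, green, red); there is no depth.
- get_calibration(name): a dict with "camera_matrix" (3x3 intrinsics, pixels), "distortion" ([k1, k2, p1, p2, k3] as OpenCV has them; the pictures are not rectified), "rvec" (rotation vector, rad) and "tvec" (3), from world to camera coordinates, as OpenCV has them; the wrist camera has in their place "tool_from_camera" (4x4, takes a point from camera to tool coordinates, whose origin is the TCP and whose axes are the tool frame's). Camera axes: x right, y down, z forward; pixel columns grow to the right and rows downward; lengths in m; the calibration is good to about 2 mm. A picture is of the moment at which its call begins: read the wrist's pose just before it. get_calibration takes no time and is no camera call.
A pose or a line that the arm cannot do raises arm.MotionError and nothing moves.
- close_job(): hands the job in, once; it reports no verdict.
The state is a dict: "time_s": time; "q": joint angles; "dq": joint speeds; "effort": joint torques, N m; "eef_pos": TCP position; "tcp_rot": TCP orientation; "contact_force": force on the tool from outside, world axes, zero at the start; "torque": the same for the moment, N m; "opening": finger opening in m.
Only numpy, scipy, OpenCV 4.12 (cv2) and the standard library are available. Lean on these libraries where they do the work, as an engineer would, in place of code of your own. Each camera call takes 0.05 s, during which the arm holds its last target. There are 200 camera calls.

TASK

A cake of jaggery is held fast in the square clear mould that lies on the bamboo riser. Pick the mould up, turn it steeply mouth-down (45 degrees below level or more) over the steel tray and pause there a moment, then tap its mouth on the tray's floor until the cake comes loose and drops into the tray. Then lay the empty mould back on the riser on the same side as it lay, and do not touch the cake with the fingers.

Things in the scene. Friction and masses are not known exactly. Their poses are not given: they have to be found in the camera images.
- mould: Clear square plastic box on its side, mouth roughly away from the robot, a brown block in its closed end, a white collar round its mouth. 52 x 52 mm outside, walls 5, 100 g. Origin: middle of the side it lies on. x runs along it from the mouth (x = -50 mm, collar's rim) to the closed end (+42), y across, z up; centre line z = 26 mm. Grip across y from above near x = 0.
- cake: Rigid smooth brown block, 34 (along the mould) x 40 x 40 mm, 60 g. Origin: middle of its underside; in the mould at x = +20, z = 5 mm of the mould's axes. Two catches in the walls hold it however the mould is turned. A tap of the mouth on the tray pushes the sprung collar in (8 mm travel, 5 needed, 1 to 3 N), which frees it; it then slides out, fully as the mould is raised.
- tray: Fixed steel tray, open, 240 mm (its x) x 280 mm (its y), rim 22 mm high, walls and floor 4 mm thick. Origin: middle of its underside on the work surface, so its floor's upper face is at z = 4 mm.
- riser: Fixed low bamboo riser (bench), 220 mm (its x) x 320 mm (its y), its top 40 mm above the work surface. Origin: middle of its foot, on the work surface. The mould and a longer, slimmer, empty clear box (116 x 38 mm, no collar, not needed) lie on it about 160 mm apart along its y, either way round.
There are look-alikes about, which are no part of the job. What is shaped like the mould but purple is not meant.

How it is judged:
On the way, in this order (a step that is already met when the one before it is completed fails the run):
1. the mould is held mouth-down, at least 40 degrees below level, over the tray with the cake still in it (angle between mould's own x axis and vertical below 0.87 rad and z of cake in the frame of tray above 0.05 m and x of mould in the frame of tray between -0.13 and 0.13 m and y of mould in the frame of tray between -0.15 and 0.15 m and z of mould in the frame of tray below 0.35 m and x of cake in the frame of mould above 0.012 m and distance between cake and mould below 0.035 m and contact force between mould and tray below 0.2 N), for 0.2 s.
2. the mould, still mouth-down, is tapped on the tray with at least 1 N (angle between mould's own x axis and vertical below 0.96 rad and contact force between mould and tray above 1 N).
At the end, for the whole second after the job is handed in: The cake is at rest on the tray's floor, anywhere inside its rim; the mould lies at rest flat (within 10 degrees) on the riser's top on the side it first lay on, its middle at least 10 mm inside the riser's edges (x of cake in the frame of tray between -0.118 and 0.118 m and y of cake in the frame of tray between -0.138 and 0.138 m and z of cake in the frame of tray below 0.06 m and linear speed of each of cake, mould below 0.02 m/s and x of mould in the frame of riser between -0.1 and 0.1 m and y of mould in the frame of riser between -0.15 and 0.15 m and z of mould in the frame of riser between 0.03 and 0.052 m and angle between mould's own z axis and vertical below 0.17 rad); the robot touches nothing.
It fails at once if the fingers press on the cake with more than 1 N (contact force between cake and the fingers above 1 N).
It also fails if it takes over 48 s, if anything falls off the work surface, if the arm or the gripper's body presses on something with over 40 N, if the wrist force passes 120 N, or if a joint passes its speed limit or range.

## Working session

There is one attempt and no reset: what is moved stays moved. The work goes in short steps, each a Python script; the robot and the scene stay as the last script left them, time stands still between calls to the robot, and variables do not carry over. Pictures are saved under pics/ and viewed, about 8 in all and at most 12, crops included, and the job is handed in when it is done.

```bash
mkdir -p pics
cat > h.py <<'E'
import numpy as np, cv2
from plant import *
def ray(name,px,obs=None):
    c=get_calibration(name);K=np.array(c["camera_matrix"]);D=np.array(c["distortion"])
    n=cv2.undistortPoints(np.array([[px]],float),K,D)[0,0];d=np.array([n[0],n[1],1.])
    if name=="wrist":
        T=np.array(c["tool_from_camera"]);R=cv2.Rodrigues(np.array(obs["tcp_rot"],float))[0]
        o=R@T[:3,3]+np.array(obs["eef_pos"]);d=R@T[:3,:3]@d
    else:
        R=cv2.Rodrigues(np.array(c["rvec"],float))[0];o=-R.T@np.array(c["tvec"]).ravel();d=R.T@d
    return o,d/np.linalg.norm(d)
def atz(r,z): o,d=r; return o+d*(z-o[2])/d[2]
def tri(r1,r2):
    A=np.array([r1[1],-r2[1]]).T;s=np.linalg.lstsq(A,r2[0]-r1[0],rcond=None)[0]
    a=r1[0]+s[0]*r1[1];b=r2[0]+s[1]*r2[1];return (a+b)/2,np.linalg.norm(a-b)
E
python3 - <<'E'
from h import *
print(telemetry.get_obs())
for n in("scene","side"):
    cv2.imwrite(f"pics/{n}.png",capture(n)); print(n,ray(n,(320,240)))
print(get_calibration("wrist"))
E
```

```text
{'time_s': 0.0, 'q': array([ 1.13486591e+00,  8.79415053e-02,  1.37227290e+00,  3.28843488e-05,
        1.68360809e+00, -1.03087530e-01]), 'dq': array([ 1.30622480e-03,  1.13454523e-03, -2.77555486e-04,  9.54769974e-05,
       -1.74901013e-03,  4.91359574e-05]), 'effort': array([ 3.47763144e-04, -3.51872528e+01, -3.13269424e+01, -3.11255235e-04,
        1.11814257e-02,  1.49822618e-06]), 'eef_pos': array([0.17947544, 0.5193582 , 0.23013705]), 'tcp_rot': array([ 2.55786379,  1.82214052, -0.00307105]), 'contact_force': array([-0.18807116,  0.01911763, -0.22562412]), 'torque': array([-0.03260567, -0.00580808, -0.01848737]), 'opening': 0.0851123467841241}
scene (array([1.2007215 , 0.1942917 , 1.00465384]), array([-0.62088044, -0.17134567, -0.76494976]))
side (array([-0.15277614, -0.53037315,  0.51807483]), array([ 0.63737973,  0.58483213, -0.50171551]))
{'camera_matrix': array([[427.26099742,   0.        , 319.8096691 ],
       [  0.        , 427.26099742, 231.60763921],
       [  0.        ,   0.        ,   1.        ]]), 'distortion': array([-0.05366827,  0.        ,  0.        ,  0.        ,  0.        ]), 'tool_from_camera': array([[ 9.99999830e-01, -2.59392995e-04, -5.22045889e-04,
        -3.41773590e-04],
       [ 3.86973455e-04,  9.65148566e-01,  2.61702303e-01,
        -6.78625899e-02],
       [ 4.35968097e-04, -2.61702461e-01,  9.65148503e-01,
        -1.42685382e-01],
       [ 0.00000000e+00,  0.00000000e+00,  0.00000000e+00,
         1.00000000e+00]])}
```

View pics/scene.png

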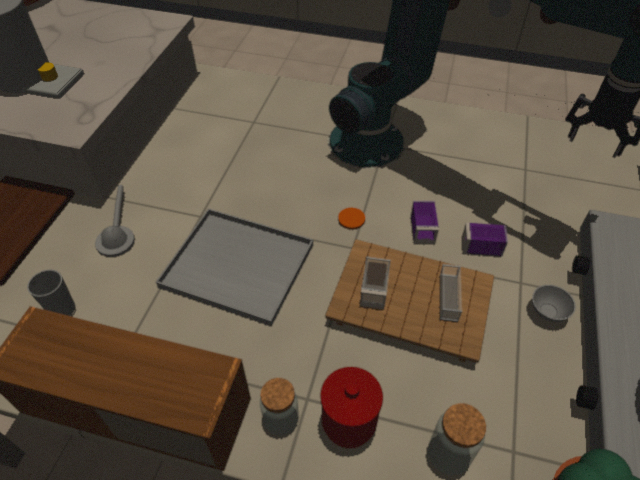

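View pics/side.png

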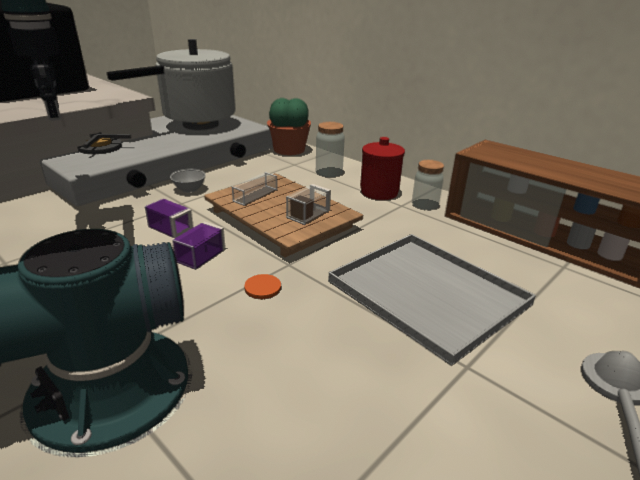

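The scene shows these look-alikes: the clear box with a brown block and white collar at scene (376,282) / side (305,207), the slim empty box at (451,293), and purple boxes at (425,221) and (486,239). I choose the one at (376,282). The tray is at (237,265) and the riser at (412,300). Next is a close crop of both views for corners.

Run:
```python
import cv2,numpy as np
a=cv2.imread("pics/scene.png");b=cv2.imread("pics/side.png")
A=cv2.resize(a[245:320,350:410],None,fx=6.6,fy=6.6,interpolation=cv2.INTER_CUBIC)
B=cv2.resize(b[175:235,275:340],(396,366),interpolation=cv2.INTER_CUBIC)
o=np.zeros((500,800,3),np.uint8);o[:A.shape[0],:A.shape[1]]=A;o[:366,402:798]=B
o=np.clip(o.astype(float)*1.6,0,255).astype(np.uint8);print(A.shape)
cv2.imwrite("pics/crop1.png",o)
```

```text
(495, 396, 3)
```

View pics/crop1.png

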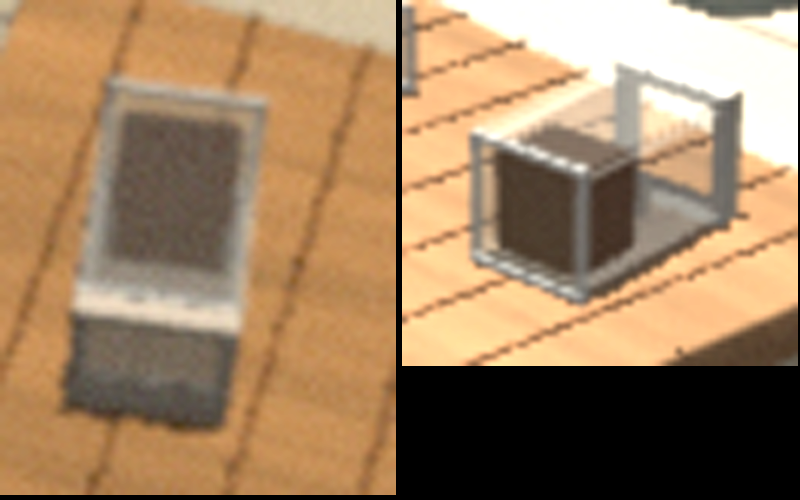

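The crop confirms it: clear walls, brown block in the closed end (toward the robot), white collar at the far end. Now I triangulate corners.

Run:
```python
from h import *
S=lambda u,v:(350+(u+.5)/6.6-.5,245+(v+.5)/6.6-.5); T=lambda u,v:(275+(u-401.5)/6.09-.5,175+(v+.5)/6.1-.5)
P={}
for n,s,t in[("closed-y",S(108,82),T(586,168)),("closed+y",S(268,102),T(474,133)),("rim-y",S(72,310),T(740,95)),("rim+y",S(238,332),T(622,65)),
 ("tray1",(210,212),(330,277)),("tray2",(312,242),(412,238)),("tray3",(272,320),(533,297)),("tray4",(161,283),(450,355)),
 ("ris1",(361,243),(290,250)),("ris2",(494,277),(205,197)),("ris3",(478,355),(278,175)),("ris4",(328,320),(362,213))]:
    p,e=tri(ray("scene",s),ray("side",t));z=.092 if n[0] in"c" or n[:3]=="rim" else .022 if n[0]=="t" else .04
    print(n,p.round(4),"gap",round(e,4),"scene@z",atz(ray("scene",s),z)[:2].round(4),"side@z",atz(ray("side",t),z)[:2].round(4))
```

```text
closed-y [0.4801 0.0967 0.092 ] gap 0.0003 scene@z [0.48   0.0968] side@z [0.48   0.0965]
closed+y [0.4741 0.1474 0.0904] gap 0.0019 scene@z [0.4746 0.1482] side@z [0.4716 0.1435]
rim-y [0.568  0.1049 0.0892] gap 0.0005 scene@z [0.5701 0.1049] side@z [0.5633 0.1011]
rim+y [0.5603 0.1563 0.0867] gap 0.0021 scene@z [0.5648 0.1557] side@z [0.5516 0.1493]
tray1 [ 0.3723 -0.2046  0.0848] gap 0.1967 scene@z [ 0.3872 -0.3101] side@z [ 0.3919 -0.0583]
tray2 [ 0.5025 -0.0801  0.0904] gap 0.1261 scene@z [ 0.414  -0.0423] side@z [ 0.6239 -0.082 ]
tray3 [ 0.6373 -0.2056 -0.0376] gap 0.256 scene@z [ 0.6404 -0.065 ] side@z [ 0.6007 -0.3457]
tray4 [ 0.5246 -0.3249 -0.0831] gap 0.1326 scene@z [ 0.6141 -0.3309] side@z [ 0.3698 -0.3179]
ris1 [0.3974 0.0646 0.0275] gap 0.0149 scene@z [0.4018 0.0716] side@z [0.3845 0.0409]
ris2 [0.4158 0.3741 0.0319] gap 0.0045 scene@z [0.4202 0.3742] side@z [0.4061 0.3553]
ris3 [0.6261 0.3508 0.0388] gap 0.0133 scene@z [0.6215 0.3559] side@z [0.6229 0.3384]
ris4 [0.6179 0.05   0.0352] gap 0.0 scene@z [0.6208 0.0507] side@z [0.6103 0.0443]
```

```bash
cat >> h.py <<'E'
from scipy.spatial.transform import Rotation as Ro
G=arm.grip_point_offset
MO=np.array([.5166,.1259,.040]); MY=np.arctan2(-np.sin(np.radians(6)),-np.cos(np.radians(6))) # mould origin, yaw of its x
TR=np.array([.508,-.19,0])
def pose(grip,yaw,e,flip=1):
    "tool pose with grip point at grip, mould x at yaw, raised by e (rad)"
    h=np.array([np.cos(yaw),np.sin(yaw),0]);z=np.array([0,0,1.])
    mz=-np.sin(e)*h+np.cos(e)*z; my=np.cross(z,h); tz=-mz; tx=flip*my
    R=np.array([tx,np.cross(tz,tx),tz]).T
    return np.array(grip)+G*tz, Ro.from_matrix(R).as_rotvec()
E
python3 - <<'E'
from h import *
print(G)
g=MO+[0,0,.028]
for f in(1,-1):
    print("grasp",f,[None if q is None else np.round(q,2) for q in(kin.ik(*pose(g,MY,0,f)),)])
    for e in (50,60,70):
        for psi in range(-180,180,30):
            r=[kin.ik(*pose(TR+[0,0,z],np.radians(psi),np.radians(e),f)) for z in(.16,.055)]
            if all(x is not None for x in r): print(f,e,psi,*[x.round(2) for x in r])
E
```

```text
0.0187
grasp 1 [array([0.13, 0.16, 1.67, 0.  , 1.32, 1.6 ])]
1 50 -180 [-0.32  0.66  1.   -0.33  2.29  1.14] [-0.32  0.76  1.08 -0.29  2.13  1.2 ]
1 50 -150 [-0.18  0.55  1.18 -0.6   2.07  0.76] [-0.18  0.65  1.25 -0.56  1.92  0.86]
1 50 -120 [-0.07  0.37  1.44 -0.77  1.75  0.48] [-0.07  0.48  1.51 -0.76  1.61  0.61]
1 50 -90 [-0.02  0.13  1.74 -0.9   1.37  0.21] [-0.02  0.27  1.81 -0.95  1.23  0.39]
1 50 -30 [-0.42 -0.35  2.16 -0.19  0.46 -1.34] [-0.42 -0.15  2.26 -0.49  0.18 -1.02]
1 50 90 [-0.78  0.44  1.34  0.63  1.98  2.43] [-0.78  0.55  1.41  0.6   1.83  2.32]
1 50 120 [-0.64  0.6   1.1   0.4   2.23  2.09] [-0.64  0.7   1.17  0.35  2.07  2.02]
1 50 150 [-0.48  0.68  0.98  0.05  2.35  1.63] [-0.48  0.77  1.05  0.04  2.19  1.62]
1 60 -180 [-0.31  0.77  0.93 -0.42  2.43  1.09] [-0.31  0.87  0.99 -0.36  2.28  1.17]
1 60 -150 [-0.15  0.64  1.13 -0.71  2.16  0.74] [-0.15  0.75  1.18 -0.65  2.04  0.85]
1 60 -120 [-0.03  0.44  1.43 -0.9   1.82  0.53] [-0.03  0.57  1.48 -0.88  1.7   0.67]
1 60 -30 [-0.4  -0.37  2.27 -0.5   0.22 -1.02] [-0.4  -0.11  2.35  3.76  0.18  1.03]
1 60 90 [-0.81
[... 2423 characters left out ...]
05  2.35 -1.52]
-1 70 -180 [-0.3   0.86  0.88 -0.53  2.55 -2.12] [-0.3   0.97  0.91 -0.44  2.42 -2.02]
-1 70 -150 [-0.14  0.73  1.1  -0.84  2.26 -2.44] [-0.14  0.85  1.13 -0.76  2.15 -2.31]
-1 70 0 [-0.91 -0.24  2.3   1.53  0.83 -0.35] [-0.91  0.07  2.35  1.84  0.88 -0.82]
-1 70 30 [-1.05  0.08  2.01  1.27  1.4  -0.49] [-1.05  0.3   2.05  1.32  1.33 -0.74]
-1 70 60 [-0.98  0.37  1.65  1.05  1.8  -0.59] [-0.98  0.53  1.68  1.02  1.7  -0.76]
-1 70 90 [-0.84  0.6   1.3   0.85  2.15 -0.71] [-0.84  0.74  1.32  0.78  2.04 -0.85]
-1 70 120 [-0.66  0.78  1.    0.59  2.46 -0.95] [-0.66  0.9   1.03  0.51  2.34 -1.07]
-1 70 150 [-0.48  0.88  0.84  0.08  2.64 -1.49] [-0.48  0.99  0.87  0.06  2.5  -1.51]
```

Run:
```python
from h import *
p,r=pose(MO+[0,0,.028+.13],MY,0,1)
arm.goto(p,r); o=telemetry.get_obs(); im=capture("wrist"); cv2.imwrite("pics/w1.png",np.clip(im*1.5,0,255).astype(np.uint8))
np.savez("w1.npz",p=o["eef_pos"],r=o["tcp_rot"]);print(o["time_s"],o["eef_pos"],p)
# predicted pixels of mould corners
c=get_calibration("wrist");T=np.array(c["tool_from_camera"]);W=np.eye(4);W[:3,:3]=cv2.Rodrigues(o["tcp_rot"])[0];W[:3,3]=o["eef_pos"]
C=np.linalg.inv(W@T);h=np.array([np.cos(MY),np.sin(MY),0]);y=np.cross([0,0,1],h)
P=np.array([MO+a*h+b*y+[0,0,.052] for a in(-.05,.042) for b in(-.026,.026)])
print(cv2.projectPoints(P,cv2.Rodrigues(C[:3,:3])[0],C[:3,3],c["camera_matrix"],c["distortion"])[0].reshape(-1,2).round(0))
```

```text
1.9833 [0.51645788 0.12662517 0.17943227] [0.5166 0.1259 0.1793]
[[273. 144.]
 [371. 144.]
 [277. 304.]
 [366. 304.]]
```

View pics/w1.png

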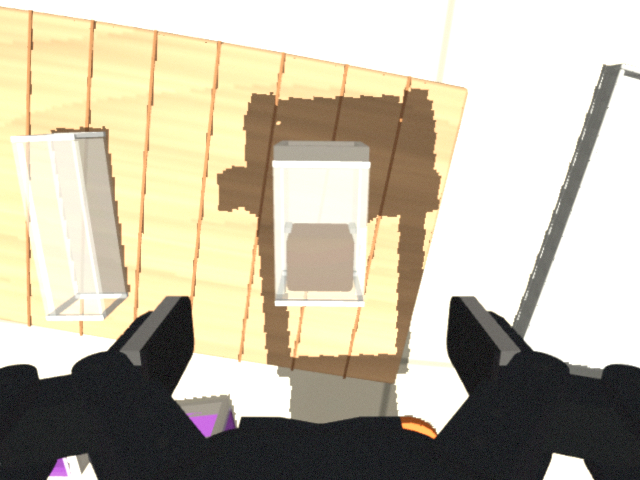

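The wrist view agrees with the prediction to about 2 px: rim edge at row 142, closed end at row 303, columns 274–369. Grasp now.

Run:
```python
from h import *
p,r=pose(MO+[0,0,.028],MY,0,1)
o=telemetry.get_obs()
arm.move_linear(p,v=.12,rotation=r)
close_gripper(50); o=telemetry.get_obs();print("closed",o["opening"],o["contact_force"],o["eef_pos"],o["time_s"])
arm.move_linear(p+[0,0,.12],v=.12); o=telemetry.get_obs();print("lift",o["opening"],o["contact_force"],o["eef_pos"],o["time_s"])
psi,e=np.radians(-140),np.radians(60)
p2,r2=pose(TR+[0,0,.16],psi,e,1)
# midpoint: level over the tray edge, higher
p1,r1=pose(np.array([.5,-.05,.20]),np.radians(-160),np.radians(20),1)
arm.goto(p1,r1);arm.goto(p2,r2);arm.hold(.5)
o=telemetry.get_obs();print("hover",o["opening"],o["contact_force"],o["eef_pos"],p2,o["time_s"])
cv2.imwrite("pics/s2.png",np.vstack([capture("scene")[150:390,100:500],capture("side")[120:360,240:640]]))
```

```text
closed 0.05179944544009662 [0.25292314 0.12374412 2.53084317] [0.51727363 0.12599617 0.05017902] 3.675
lift 0.05180606288345126 [-0.04690592 -0.26336604 -1.49407679] [0.51592159 0.1258005  0.16801063] 4.825
hover 0.051249314438853916 [ 0.04184937 -0.3518058  -1.35144231] [ 0.49554126 -0.20042566  0.15123757] [ 0.49559416 -0.20040974  0.15065   ] 6.7083
```

View pics/s2.png

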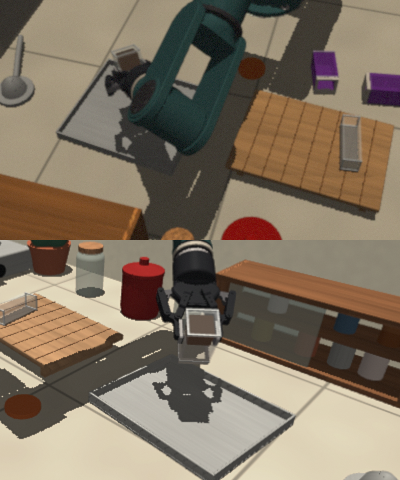

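The mould hangs mouth-down over the tray with the cake in its closed end. Next is a force-watched tap.

Run:
```python
from h import *
o=telemetry.get_obs();f0=np.array(o["contact_force"])
p,r=pose(TR+[0,0,.16],np.radians(-140),np.radians(60),1)
at=lambda z:p+[0,0,z-.16]
arm.move_linear(at(.070),v=.12)
z=.066
while z>.046:
    arm.move_linear(at(z),v=.05);o=telemetry.get_obs();f=np.array(o["contact_force"])-f0
    print(round(z,4),f.round(2),round(o["eef_pos"][2]-p[2]+.16,4))
    if f[2]>8: break
    z-=.0015
arm.hold(.3);o=telemetry.get_obs();print(o["opening"],o["time_s"])
arm.move_linear(at(.075),v=.06);arm.move_linear(at(.16),v=.12);arm.hold(.3)
o=telemetry.get_obs();print((np.array(o["contact_force"])-f0).round(2),o["opening"],o["time_s"])
cv2.imwrite("pics/s3.png",np.vstack([capture("scene")[150:390,100:500],capture("side")[120:360,240:640]]))
```

```text
0.066 [ 0.61 -0.08 -0.27] 0.0664
0.0645 [ 0.81 -0.29 -0.36] 0.0646
0.063 [ 0.64 -0.62  0.41] 0.0629
0.0615 [ 0.24 -2.02 -0.01] 0.0617
0.06 [0.56 0.86 0.85] 0.0601
0.0585 [ 0.4  -0.09  0.97] 0.0586
0.057 [ 0.84 -0.33  2.91] 0.0571
0.0555 [1.01 0.18 5.13] 0.0559
0.054 [1.83 1.52 6.56] 0.0553
0.0525 [ 1.63  2.77 11.84] 0.0551
0.051446913557577925 10.5083
[-0.69 -0.58  0.84] 0.0515940908810107 12.1917
```

View pics/s3.png

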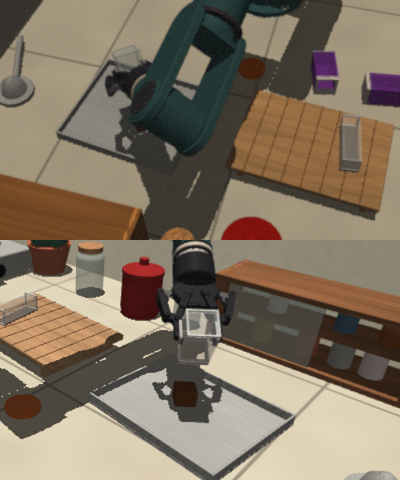

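The cake sits in the tray, the mould is empty, and the wrist shows about 0.8 N less load. Now I lay it back where it was.

Run:
```python
from h import *
p1,r1=pose(np.array([.5,-.05,.20]),np.radians(-160),np.radians(20),1)
p,r=pose(MO+[0,0,.028],MY,0,1)
arm.goto(p1,r1);arm.goto(p+[0,0,.12],r)
arm.move_linear(p+[0,0,.015],v=.12);arm.hold(.2);f0=np.array(telemetry.get_obs()["contact_force"])
for dz in np.arange(.006,-.0031,-.0015):
    arm.move_linear(p+[0,0,dz],v=.03);o=telemetry.get_obs();f=np.array(o["contact_force"])-f0
    print(round(dz,4),f.round(2),(o["eef_pos"]-p).round(4))
    if f[2]>4: break
release();arm.hold(.3);arm.move_linear(p+[0,0,.13],v=.12)
o=telemetry.get_obs();print(o["time_s"],np.array(o["contact_force"]).round(2))
cv2.imwrite("pics/w4.png",np.vstack([np.clip(capture("wrist")[:330,150:550]*1.4,0,255).astype(np.uint8),capture("side")[130:400,200:600]]))
```

```text
0.006 [-1.09 -0.83  0.47] [-0.0003 -0.      0.0055]
0.0045 [-1.94  0.24  0.56] [-0.      0.      0.0044]
0.003 [-0.88 -0.27 -1.06] [-0.0001 -0.      0.0029]
0.0015 [-1.51  0.9  -1.02] [-0.0001  0.      0.0014]
0.0 [-2.73  0.02  4.53] [0.0004 0.0001 0.0009]
18.325 [ 0.29 -0.68 -0.89]
```

View pics/w4.png

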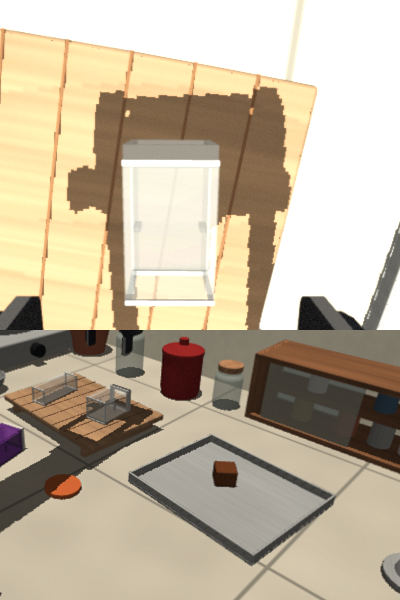

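The empty mould lies flat on the riser at its old place (same pixels as before), and the cake is well inside the tray. Handing in.

Run:
```python
from h import *
close_job()
```

```text
the job is handed in; nothing more can be done
```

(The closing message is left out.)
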